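Swing the heavy dryer boom over the clipped brush and leave it at rest

TASK

The washed grey brush in the spring clip has to be dried: swing the heavy, freely turning dryer boom round until its nozzle hangs over the brush head (within about 3 cm sideways) and leave it standing still there on its own, untouched, for at least six seconds. Move it only by pushing the orange sprung bumper that sticks out of both sides of the dryer, never the dryer housing or its duct, and so gently that the bumper never bottoms out and the boom never swings fast or runs into its end stops. Leave the brush stand, the curry comb, the jar and the ball alone.

Things in the scene. Friction and masses are not known exactly. Their poses are not given: they have to be found in the camera images.
- boom (a joint): Boom angle, rad: 0 points at the robot (-x, to within 0.08), growing as the dryer swings to the robot's left (+y). End stops at +-1.0; past 0.95 counts as hit. Must stay below 0.5 rad/s. Nominal moment of inertia of all that turns 0.58 kg m2 (5.3 kg felt at the nozzle; varies by about 20 percent), damping 0.01 N m s, dry friction 0.0008 N m: it coasts for long. Standing still: under 0.02 rad/s.
- nozzle (a point): Centre of the black nozzle's mouth, 330 mm from the turning axis, 127 mm above the counter, under the centre of the white motor housing (122 mm along the boom x 100 mm across, 140 to 225 mm above the counter; not to be touched). Axes: x along the boom towards the pillar, y across the boom, the way the nozzle moves with growing angle.
- bumper (a joint): Shift of the orange bumper across the boom, m; 0 when free, positive when pushed towards +y (growing angle). One solid block, 0.25 kg, 108 mm along the boom, 184 mm across, 72 mm tall (142 to 214 mm above the counter), floating through the housing on a spring of 25 N/m, damping 1 N s/m; past 40 mm it has bottomed out. Too wide to grip. A finger held still before the moving boom makes it rebound.
- pad_left (a point): Centre of the bumper's flat left pad face, 108 x 72 mm, 178 mm above the counter, 92 mm from the boom's centre line when free (42 mm proud of the housing); moves with the bumper. Push it towards the boom's -y to make the angle shrink.
- pad_right (a point): The same for the right pad face, on the bumper's -y side; push it towards +y to make the boom angle grow.
- brush (a point): Top centre of the grey brush head (90 x 50 mm), lying level, 96 mm above the counter, 310 to 352 mm from the turning axis: the nozzle must hang over it.
- stand: Fixed aluminium stand with a spring clip pinching the brush: base plate 150 x 70 mm, highest point 100 mm above the counter, so that the dryer passes over it. Origin on the counter below the brush head.
- comb: Loose round blue and green curry comb, 80 mm across and 32 mm tall. Leave alone. Origin: centre of its underside.
- jar: Loose glass jar with a steel screw lid, 68 mm across and 95 mm tall. Leave alone. Origin: centre of its underside.
- ball_center (a point): Centre of the loose orange ball, 62 mm across, lying in a small white ring dish. Leave alone.
- hinge (a point): Point on the boom's vertical turning axis, 180 mm above the counter, where its collar sits on a fixed aluminium pillar (44 mm thick, 250 mm tall, 150 mm foot) beyond the work. From it a flat grey air duct (96 mm wide, 160 to 220 mm above the counter) runs to the white motor housing. Do not touch duct or housing. Nothing on the boom is higher than 228 mm.
Things that resemble listed ones, but are neither listed nor needed, are in the scene too. There is more than one size of the stand; the job needs the smallest.

How it is judged (in metres and radians):
On the way:
1. the nozzle hangs over the brush (within 35 mm across the boom), boom slower than 0.02 rad/s, bumper untouched, for 6 s (y of brush in the frame of nozzle between -0.035 and 0.035 m and velocity of joint boom between -0.02 and 0.02 rad/s and contact force between each of the fingers, the arm and bumper below 0.1 N), for 6 s.
At the end, for the whole second after the job is handed in: The nozzle hangs over the brush head within 35 mm across the boom, the boom turns slower than 0.02 rad/s and nothing touches the bumper; this has lasted 6 s (all of step 1).
It fails at once if the robot touches the dryer housing or duct (contact force between any of the arm, the fingers and boom_c0 above 0.5 N or contact force between any of the arm, the fingers and boom_c1 above 0.5 N or contact force between any of the arm, the fingers and boom_c2 above 0.5 N or contact force between any of the arm, the fingers and boom_c3 above 0.5 N).
It fails at once if the bumper bottoms out (value of joint bumper above 0.04 m or value of joint bumper below -0.04 m).
It fails at once if the boom swings faster than 0.5 rad/s or runs into an end stop (velocity of joint boom above 0.5 rad/s or velocity of joint boom below -0.5 rad/s or value of joint boom above 0.95 rad or value of joint boom below -0.95 rad).
It fails at once if the robot touches the brush stand (contact force between any of the arm, the fingers and stand above 0.5 N).
It fails at once if comb, jar or ball disturbed (distance of any of comb, jar, ball_center from where it was at the start of the episode above 0.015 m).
It also fails if it takes over 54 s, if anything falls off the work surface, if the arm or the gripper's body presses on something with over 40 N, if the wrist force passes 120 N, or if a joint passes its speed limit or range.

ROBOT

A 6-joint arm with a two-finger parallel gripper is mounted at the origin on the work surface. World frame = base frame: x ahead of the robot, y to its left, z up, the work surface at z = 0. Lengths are in mm, angles in rad, forces in N, time in s.
With the tool pointing down it reaches from about 350 to 975 mm from the base axis. Payload 7.1 kg.
Tool frame: the origin (TCP) lies midway between the tips of the shut fingers; the grasp point (between the pads) lies 19 mm behind it; z points along the fingers, y is the line along which they close (so a half turn about z gives the same grasp; the last joint's range is limited). The gripper opens to 88 mm and grips with 3 to 60 N. Pads are 20 mm wide; open, the fingers measure 115 mm over their backs; the gripper's body (75 mm by 178 mm) begins 61 mm behind the grasp point.
Start: joints at [1.264, 0.423, 1.63, -0, 1.089, -0.019], TCP at [177.37, 599.287, 222.675] pointing down, gripper open.
Joint ranges: [-3, 3], [-0.9, 2.11], [0.09, 2.58], [-1.31, 4.45], [0.11, 2.69], [-2.54, 2.54]. Speed limits (rad/s): [2.39, 2.39, 3.01, 3.14, 3.14, 3.14].

INTERFACE

Orientations are given as a rotation vector (axis times angle).
In Python, from workcell import ctrl gives the robot as it stands.
- The arm moves only by the shell command python3 -m pendant 'ROWS'. ROWS is a JSON object of lists of equal length, an entry for each row: "grip": the opening, from -1 (shut) to 1 (fully open); "linear": the shift along the tool's x, y, z in mm, a list of three; "angular": the turn, a rotation vector about the tool's x, y, z in rad, a list of three. In form: {"grip": [grip, ...], "linear": [[tx, ty, tz], ...], "angular": [[ax, ay, az], ...]}. A call has 1 to 12 rows; each row shifts and turns the commanded pose from where the row before left it, along the tool's axes as they then stand; what a row does not reach is not made up. A row lasts 1/12 s, in which the tool goes at most 41.7 mm and 7.16 degrees, less where a joint would pass 70% of its speed; a pose out of reach is approached as far as the arm can. A call with a gripper value outside its range is refused whole. The fingers move at their own pace and stop on an object; the grip force is fixed at half the most. Time passes only in rows, so rows that do not move let the fingers close. It gives the time, the measured TCP pose, the force, the opening and the grip force at its end, in the units of the state.
- ctrl.get_obs(): the state, without advancing time (a new reading comes with each control period).
- ctrl.get_image(name): name is "side" or "top" or "wrist"; returns the picture (480x640x3 uint8, red, green, blue); there is no depth.
- ctrl.camera_params(name): a dict with "vfov" (degrees; the focal length in pixels is half the picture's height over the tangent of half this angle, whatever the lens; pixels are square), "cx", "cy" (the principal point, pixels), "R" (3x3) and "t" (3): a world point X has camera coordinates R X + t; the wrist camera has in their place "T_tool_cam" (4x4, takes a point from camera to tool coordinates, whose origin is the TCP and whose axes are the flange's). Camera axes: x right, y down, z forward; pixel columns grow to the right and rows downward; lengths in mm; the calibration is good to about 2 mm. A picture is of the moment at which its call begins: read the wrist's pose just before it. camera_params takes no time and is no camera call.
- ctrl.close_job(): hands the job in; it is judged then, once.
The state is a dict: "t": time; "qpos": joint angles; "qvel": joint speeds; "joint_torque": joint torques, N m; "ee_pos": TCP position; "orientation": TCP orientation; "ft_force": force on the tool from outside, world axes, zero at the start; "moment": the same for the moment, N m; "width": finger opening in mm; "grasp_force": force on a finger pad.
Only numpy, scipy, OpenCV 4.12 (cv2) and the standard library are available. Lean on these libraries where they do the work, as an engineer would, in place of code of your own. Each camera call takes 0.05 s, during which the arm holds its last target. There are 200 camera calls.

## Working session

There is one attempt and no reset: what is moved stays moved. The work goes in short steps, Python scripts to look and compute and a shell command to move; the robot and the scene stay as the last step left them, time stands still between calls to the robot, and variables do not carry over. Pictures are saved under pics/ and viewed, at most 10 in all, crops included, and the job is handed in when it is done.

```bash
ls; mkdir -p pics; python3 - <<'E'
from workcell import ctrl
import cv2,json
for n in("top","side"):
    cv2.imwrite(f"pics/{n}0.png",ctrl.get_image(n)[:,:,::-1]); print(n,ctrl.camera_params(n))
print(ctrl.camera_params("wrist"));print(ctrl.get_obs())
E
```

```text
pics
top {'vfov': 45.93354253534445, 'cx': 317.8263170477324, 'cy': 247.7033817555445, 'R': array([[-0.01779262, -0.99979856,  0.00928774],
       [-0.99341707,  0.01662617, -0.11334061],
       [ 0.11316335, -0.01124322, -0.99351278]]), 't': array([ -51.65415544,  561.10672467, 1535.88105259])}
side {'vfov': 54.9313061342227, 'cx': 321.4748705488121, 'cy': 239.2447711611297, 'R': array([[ 0.8349537 , -0.55000578, -0.0185998 ],
       [-0.43630554, -0.64099241, -0.63147938],
       [ 0.33539498,  0.53537124, -0.77516956]]), 't': array([-521.2653726 ,  299.01784213, 1135.14242772])}
{'vfov': 71.72199575460479, 'cx': 322.32031119929854, 'cy': 243.7955461720587, 'T_tool_cam': array([[ 1.44197672e-04, -9.55612511e-01, -2.94626387e-01,
         8.17666898e+01],
       [ 9.99999865e-01,  2.85084285e-04, -4.35237518e-04,
        -3.76385066e-01],
       [ 4.99911771e-04, -2.94626284e-01,  9.55612423e-01,
        -1.61651102e+02],
       [ 0.00000000e+00,  0.00000000e+00,  0.00000000e+00,
         1.00000000e+00]])}
{'t': 0.1, 'qpos': array([ 1.26397255e+00,  4.23761616e-01,  1.63055695e+00, -3.11308959e-05,
        1.08856816e+00, -1.89992166e-02]), 'qvel': array([-0.00093679, -0.00045423, -0.00144404,  0.00066307,  0.00035178,
        0.00036357]), 'joint_torque': array([ 7.29930071e-05, -5.45613205e+01, -2.74322551e+01,  6.46150019e-02,
        1.87630806e-02, -3.61062212e-05]), 'ee_pos': array([177.26020955, 598.85389697, 222.00341552]), 'orientation': array([-4.50506020e-01, -3.10893822e+00,  2.01272158e-03]), 'ft_force': array([-0.31622682, -0.04865087, -0.52729356]), 'moment': array([-0.06548557, -0.00242447,  0.02229202]), 'grasp_force': 0.0, 'width': 87.75728621486645}
```

View pics/top0.png

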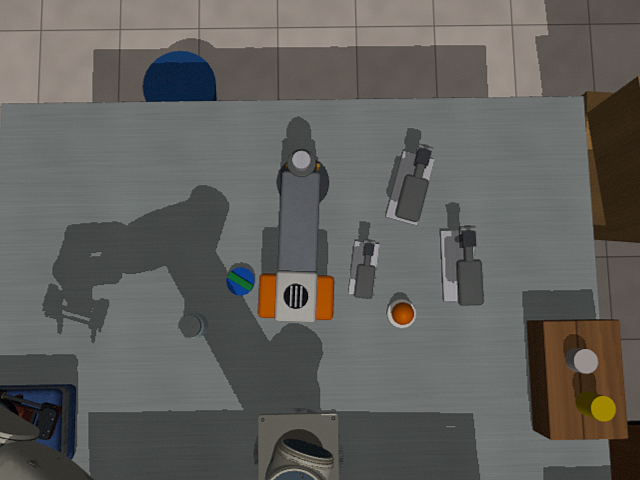

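View pics/side0.png

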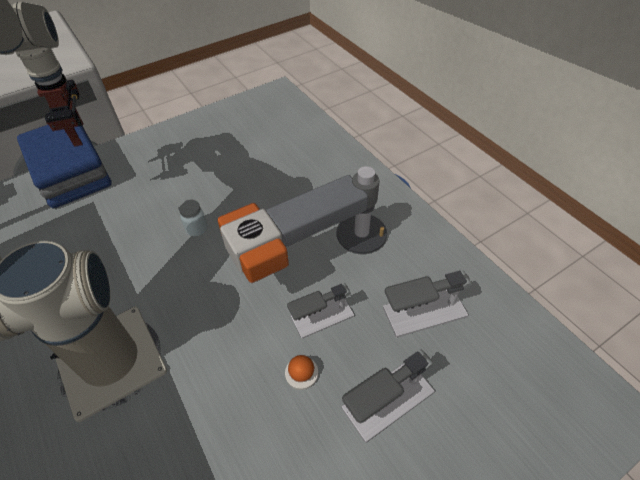

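The top view shows the pillar top at (301,160), the housing at (296,296), the smallest stand's brush head at about (366,281), the comb at (240,281), the jar at (192,325), and the ball at (402,314). The side view confirms that (317,304) is the smallest of the three brushes. Next I'll turn these pixels into positions.

```bash
cat > h.py <<'E'
from workcell import ctrl
import numpy as np, cv2
def px2w(n,u,v,z):
    c=ctrl.camera_params(n); f=240/np.tan(np.radians(c['vfov']/2)); R=c['R'];t=c['t']
    d=R.T@np.array([(u-c['cx'])/f,(v-c['cy'])/f,1]); o=-R.T@t
    return o+d*(z-o[2])/d[2]
def w2px(n,X):
    c=ctrl.camera_params(n); f=240/np.tan(np.radians(c['vfov']/2)); p=c['R']@np.asarray(X,float)+c['t']
    return f*p[0]/p[2]+c['cx'],f*p[1]/p[2]+c['cy']
def orange(im,box):
    u0,v0,u1,v1=box; a=im[v0:v1,u0:u1].astype(int)
    m=(a[...,0]>150)&(a[...,1]<150)&(a[...,2]<80)&(a[...,0]-a[...,1]>60)
    v,u=np.nonzero(m); return u+u0,v+v0
E
python3 - <<'E'
from h import *
np.set_printoptions(precision=1,suppress=True)
for k,a in dict(pillar=(301,160,250),housing=(296,296,225),padL_top=(259,298,214),padR_top=(333,297,214),brush=(366,281,96),comb=(240,281,32),jar=(192,325,95),ball=(402,314,31)).items(): print(k,px2w("top",*a))
print("side brush",px2w("side",309,305,96),"hous",px2w("side",251,229,225),"pillar",px2w("side",367,174,250))
im=ctrl.get_image("top"); a=im[258:306,345:385].astype(int)
m=(a.max(2)<105)&(a.max(2)>60)&(a.max(2)-a.min(2)<12)
n,l,s,c=cv2.connectedComponentsWithStats(m.astype(np.uint8)); print(s,c)
for n in("top",):
    g=cv2.resize(im[240:340,220:430],None,fx=3.8,fy=3.8,interpolation=cv2.INTER_CUBIC); cv2.imwrite("pics/crop.png",g[:,:,::-1])
E
```

```text
pillar [749.9 -21.9 250. ]
housing [422.3  -4.7 225. ]
padL_top [419.4  85.2 214. ]
padR_top [418.6 -93.9 214. ]
brush [ 462.3 -186.2   96. ]
comb [471.7 154.1  32. ]
jar [355.4 271.5  95. ]
ball [ 373.7 -288.5   31. ]
side brush [ 464.2 -191.5   96. ] hous [424.3  -5.9 225. ] pillar [748.9 -30.2 250. ]
[[   0    0   40   48 1130]
 [   3    0   29   41  787]
 [  33    2    1    2    2]
 [  30   14    1    1    1]] [[20.7 26. ]
 [17.7 19.9]
 [33.   2.5]
 [30.  14. ]]
```

View pics/crop.png

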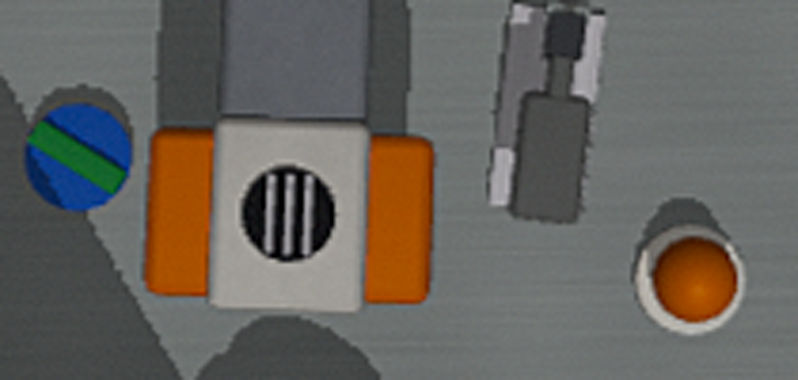

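Checks hold: the housing is 329 mm from the hinge at (750,-26) and the brush 329 mm. The boom stands at about +0.06 rad and the target is about -0.51 rad. I'll push the left pad to start the swing, then brake on the right pad. First I'll square the tool to the world axes and shut the gripper.

```bash
python3 -m pendant '{"grip":[-1,-1,-1,-1,-1,-1,-1,-1,-1,-1,-1],"linear":[[0,0,5],[0,0,5],[0,0,5],[0,0,5],[0,0,5],[0,0,5],[0,0,5],[0,0,5],[0,0,5],[0,0,5],[0,0,5]],"angular":[[0,0,0.1166],[0,0,0.1166],[0,0,0.1166],[0,0,0.1166],[0,0,0.1166],[0,0,0.1166],[0,0,0.1166],[0,0,0.1166],[0,0,0.1166],[0,0,0.1166],[0,0,0.1166]]}'
python3 -m pendant '{"grip":[-1,-1,-1,-1,-1,-1,-1,-1,-1,-1,-1,-1],"linear":[[-20,10,0],[-30,16,0],[-36,19,0],[-36,19,0],[-36,19,0],[-36,19,0],[-36,19,0],[-36,19,0],[-36,19,0],[-36,19,0],[-36,19,0],[-30,16,0]],"angular":[[0,0,0],[0,0,0],[0,0,0],[0,0,0],[0,0,0],[0,0,0],[0,0,0],[0,0,0],[0,0,0],[0,0,0],[0,0,0],[0,0,0]]}'
python3 - <<'E'
from h import *
o=ctrl.get_obs();print(o['t'],o['ee_pos'],o['orientation'],o['qpos'],o['width'],o['ft_force'])
E
```

```text
t: 1.07
ee_pos: [177.3, 599.0, 167.1]
orientation: [2.227, 2.215, -0.001]
ft_force: [0.6, 0.5, 0.1]
width: 18.5
grasp_force: 0.0
t: 2.07
ee_pos: [391.1, 193.1, 167.8]
orientation: [2.221, 2.221, 0.0]
ft_force: [-0.1, 0.9, 0.7]
width: 0.3
grasp_force: 0.0
2.0667 [391.1291368  193.08853232 167.76081747] [2.22130829e+00 2.22126223e+00 6.84979923e-05] [ 4.31422000e-01  2.30897326e-01  2.07649844e+00 -2.59352006e-04
  8.34079423e-01  4.31616971e-01] 0.26787176053640416 [-0.0905417   0.89693642  0.70145057]
```

```bash
python3 -m pendant '{"grip":[-1,-1,-1,-1,-1,-1],"linear":[[-20,12,0],[-18,10,0],[-15,8,0],[-10,5,0],[-5,2,0],[0,0,0]],"angular":[[0,0,0],[0,0,0],[0,0,0],[0,0,0],[0,0,0],[0,0,0]]}'
cat >> h.py <<'E'
H=np.array([750,-26.])
def white(im,z=224,rng=(0,0,0,0)):
    a=im.astype(int); return (a.min(2)>150)
def boom(n):
    """angle from white housing-top rectangle fit: maximise edge agreement"""
    im=ctrl.get_image(n); return im
E
python3 - <<'E'
from h import *
o=ctrl.get_obs();print(o['t'],o['ee_pos'],o['ft_force'])
a=ctrl.get_image("top");b=ctrl.get_image("side")
cv2.imwrite("pics/t1.png",a[:,:,::-1]);cv2.imwrite("pics/s1.png",b[:,:,::-1])
cv2.imwrite("pics/both.png",cv2.resize(np.hstack([a[200:360,180:430],b[150:310,170:420]]),None,fx=1.6,fy=1.6)[:,:,::-1])
for v in (270,280,290,296,302,310,316): print(v,[tuple(int(q) for q in a[v,u]) for u in (262,270,280,286,296,310,325)])
# sim push
def sim(prof,M=5.3,m=.25,k=25.,c=1.,dt=1/1200,cont=12):
    # x boom,b bumper rel; finger pos list at row ends (m), face at 0; positive push
    X=V=0;B=0;U=0;p=prof[0];mx=0 # B absolute bumper pos
    for i in range(1,len(prof)):
        for s in range(100):
            f=prof[i-1]+(prof[i]-prof[i-1])*s/100
            fs=k*(B-X)+c*(U-V)
            vf=(prof[i]-prof[i-1])*12
            F=max(0,2000*(f-B)+20*(vf-U)) if f>B else 0
            U+=(F-fs)/m*dt;V+=fs/M*dt;B+=U*dt;X+=V*dt;mx=max(mx,abs(B-X))
    return X,V,mx
for pk in (15,20,25):
  for e in (-3,0,3):
    p=np.array([-20,-15,-10,-5,0,5,10,15,20,20,20,0,-20]+[-40]*6)*1.0
    p=np.where(p>pk,pk,p)+e
    X,V,mx=sim(p/1000); print(pk,e,X*1e3,V*1e3,V/.33,mx*1e3)
E
```

```text
t: 2.57
ee_pos: [427.7, 126.8, 167.6]
orientation: [-2.222, -2.22, 0.0]
ft_force: [1.0, 0.4, 0.3]
width: 0.2
grasp_force: 0.0
2.5667 [427.67049066 126.84056778 167.58156919] [0.96541461 0.4092765  0.32125441]
270 [(63, 66, 64), (67, 70, 69), (46, 48, 48), (47, 48, 49), (93, 96, 101), (97, 99, 104), (68, 72, 70)]
280 [(160, 76, 0), (164, 78, 0), (154, 152, 146), (153, 151, 146), (154, 152, 147), (153, 151, 146), (166, 78, 0)]
290 [(166, 80, 0), (163, 76, 0), (156, 155, 148), (11, 11, 14), (147, 145, 150), (155, 154, 150), (166, 78, 0)]
296 [(167, 78, 0), (166, 79, 0), (159, 157, 149), (22, 17, 21), (129, 127, 130), (159, 155, 151), (167, 77, 0)]
302 [(174, 81, 0), (167, 79, 0), (160, 156, 152), (5, 3, 8), (110, 109, 112), (157, 155, 151), (168, 81, 0)]
310 [(130, 68, 27), (169, 79, 0), (162, 158, 153), (159, 154, 149), (165, 161, 156), (157, 156, 151), (171, 83, 0)]
316 [(42, 51, 51), (170, 74, 0), (161, 158, 153), (160, 156, 152), (158, 155, 152), (162, 160, 154), (170, 79, 0)]
15 -3 16.277519272417326 18.518721217984307 0.056117337024194865 12.222984201496834
15 0 21.39795985311842 23.853502557656736 0.07228334108380828 14.481946874776096
15 3 26.976067758660566 29.439806291402913 0.08921153421637247 16.623915650477993
20 -3 20.41847577512857 23.806461510895492 0.07214079245725906 15.926368661295466
20 0 25.591889309171744 29.19524594193677 0.08847044224829324 17.962379932257058
20 3 31.196839326671874 34.80752818882457 0.10547735814795324 19.809451033433643
25 -3 20.41847577512857 23.806461510895492 0.07214079245725906 15.926368661295466
25 0 25.591889309171744 29.19524594193677 0.08847044224829324 17.962379932257058
25 3 31.196839326671874 34.80752818882457 0.10547735814795324 19.809451033433643
```

View pics/both.png

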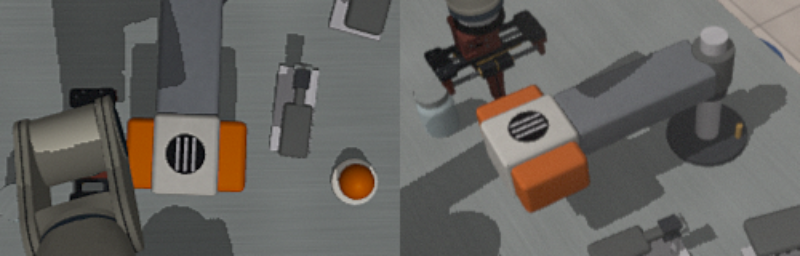

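Tool is beside the left pad with a gap of about 30 mm, and the vent is visible in both views. I'll push now: about 20 mm past contact, then withdraw.

```bash
cat > h2.py <<'E'
from h import *
def canon(n,im,phi):
    r,s=np.meshgrid(np.arange(262,400,3.),np.arange(-62,63,3.),indexing='ij')
    X=np.stack([H[0]-r*np.cos(phi)+s*np.sin(phi),H[1]+r*np.sin(phi)+s*np.cos(phi),0*r+225],-1)
    c=ctrl.camera_params(n);f=240/np.tan(np.radians(c['vfov']/2)); p=X@c['R'].T+c['t']
    return cv2.remap(im,(f*p[...,0]/p[...,2]+c['cx']).astype('f4'),(f*p[...,1]/p[...,2]+c['cy']).astype('f4'),cv2.INTER_LINEAR).astype(float)
REF={n:canon(n,cv2.imread(f"pics/{n}0.png")[:,:,::-1].copy(),0.06) for n in("top","side")}
def angle(n):
    t=ctrl.get_obs()['t']; im=ctrl.get_image(n)
    P=np.arange(-.9,.3,.004)
    S=np.array([np.minimum(np.abs(canon(n,im,p)-REF[n]).mean(2),50).mean() for p in P])
    i=np.clip(S.argmin(),1,len(P)-2); q=np.polyfit(P[i-1:i+2]-P[i],S[i-1:i+2],2)
    return t,P[i]-q[1]/2/q[0],S.min(),im
def report():
    for n in("top","side"):
        t,p,s,_=angle(n); print(n,round(t,3),"phi %.4f score %.1f"%(p,s))
    o=ctrl.get_obs(); print("tcp",o['ee_pos'].round(1),"F",o['ft_force'].round(2))
E
python3 -c "from h2 import *;report()"
python3 -m pendant '{"grip":[-1,-1,-1,-1,-1,-1,-1,-1,-1,-1,-1,-1],"linear":[[-11,0,0],[-5,0,0],[-5,0,0],[-5,0,0],[-5,0,0],[-5,0,0],[-5,0,0],[-5,0,0],[-5,0,0],[0,0,0],[0,0,0],[20,0,0]],"angular":[[0,0,0],[0,0,0],[0,0,0],[0,0,0],[0,0,0],[0,0,0],[0,0,0],[0,0,0],[0,0,0],[0,0,0],[0,0,0],[0,0,0]]}'
python3 -m pendant '{"grip":[-1,-1,-1],"linear":[[25,0,0],[10,0,-10],[0,0,-20]],"angular":[[0,0,0],[0,0,0],[0,0,0]]}'
python3 -c "from h2 import *;report()"
```

```text
top 2.667 phi 0.0599 score 1.5
side 2.717 phi 0.0600 score 5.1
tcp [427.2 128.  167.7] F [ 0.06 -1.38 -0.19]
t: 3.77
ee_pos: [427.5, 95.0, 167.6]
orientation: [2.223, 2.219, -0.001]
ft_force: [0.1, 0.1, 0.8]
width: 0.4
grasp_force: 0.0
t: 4.02
ee_pos: [426.3, 132.8, 196.4]
orientation: [-2.217, -2.223, 0.005]
ft_force: [-0.5, 0.6, -0.1]
width: 0.5
grasp_force: 0.0
top 4.017 phi 0.0085 score 4.2
side 4.067 phi 0.0048 score 6.7
tcp [429.1 132.6 199.6] F [-0.57  0.41 -0.35]
```

```bash
python3 -m pendant '{"grip":[-1,-1,-1,-1,-1,-1,-1,-1,-1,-1,-1,-1],"linear":[[0,0,-30],[0,0,-30],[-10,5,-10],[-25,5,-2],[-36,8,0],[-38,8,0],[-38,8,0],[-38,8,0],[-38,8,0],[-38,8,0],[-38,8,0],[-38,8,0]],"angular":[[0,0,0],[0,0,0],[0,0,0],[0,0,0],[0,0,0],[0,0,0],[0,0,0],[0,0,0],[0,0,0],[0,0,0],[0,0,0],[0,0,0]]}'
python3 -m pendant '{"grip":[-1,-1,-1,-1,-1,-1],"linear":[[-38,8,0],[-36,8,0],[-25,3,5],[-15,0,15],[-5,0,15],[0,0,15]],"angular":[[0,0,0],[0,0,0],[0,0,0],[0,0,0],[0,0,0],[0,0,0]]}'
python3 -c "from h2 import *;report()"
```

```text
t: 5.12
ee_pos: [501.2, -208.3, 268.5]
orientation: [-2.221, -2.221, 0.001]
ft_force: [0.4, 0.3, 0.3]
width: 0.5
grasp_force: 0.0
t: 5.62
ee_pos: [519.9, -327.0, 217.6]
orientation: [-2.223, -2.219, 0.001]
ft_force: [0.9, 0.6, 0.7]
width: 0.6
grasp_force: 0.0
top 5.617 phi -0.1225 score 8.4
side 5.667 phi -0.1263 score 9.7
tcp [ 518.4 -324.6  215.8] F [0.03 0.55 0.91]
```

```bash
python3 -m pendant '{"grip":[-1,-1,-1,-1,-1,-1,-1,-1,-1,-1,-1,-1],"linear":[[0,0,15],[0,0,15],[0,0,10],[5,-1,5],[10,-3,4],[10,-3,0],[10,-3,0],[10,-2,0],[5,-1,0],[3,0,0],[0,0,0],[0,0,0]],"angular":[[0,0,0],[0,0,0],[0,0,0],[0,0,0],[0,0,0],[0,0,0],[0,0,0],[0,0,0],[0,0,0],[0,0,0],[0,0,0],[0,0,0]]}'
python3 -c "from h2 import *;report()"
python3 -m pendant '{"grip":[-1,-1,-1,-1,-1,-1,-1,-1,-1,-1,-1,-1],"linear":[[0,0,0],[0,0,0],[0,0,0],[0,0,0],[0,0,0],[0,0,0],[0,0,0],[0,0,0],[0,0,0],[0,0,0],[0,0,0],[0,0,0]],"angular":[[0,0,0],[0,0,0],[0,0,0],[0,0,0],[0,0,0],[0,0,0],[0,0,0],[0,0,0],[0,0,0],[0,0,0],[0,0,0],[0,0,0]]}'
python3 -c "from h2 import *;report()
a=angle('top')[3];b=angle('side')[3]
cv2.imwrite('pics/both2.png',cv2.resize(np.hstack([a[180:360,250:500],b[190:370,200:450]]),None,fx=1.6,fy=1.6)[:,:,::-1])"
```

```text
t: 6.72
ee_pos: [508.1, -271.6, 171.1]
orientation: [2.22, 2.222, 0.0]
ft_force: [0.1, 0.3, -0.0]
width: 0.5
grasp_force: 0.0
top 6.717 phi -0.2091 score 8.7
side 6.767 phi -0.2130 score 9.5
tcp [ 508.  -271.9  170.8] F [-0.    0.32  0.48]
t: 7.82
ee_pos: [507.7, -271.6, 170.7]
orientation: [2.221, 2.222, 0.0]
ft_force: [0.8, -0.7, -0.1]
width: 0.5
grasp_force: 0.0
top 7.817 phi -0.2940 score 12.1
side 7.867 phi -0.2981 score 10.2
tcp [ 507.7 -271.5  170.7] F [-0.48 -0.01 -0.76]
```

View pics/both2.png

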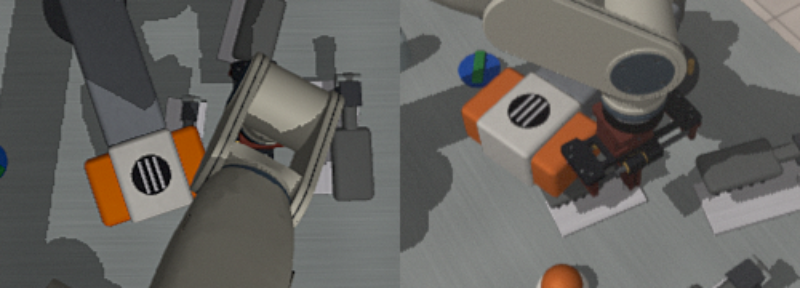

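Both views show the boom swinging at about 0.077 rad/s, with the vent at (150,175) in the left half. The gripper waits on the -y side, clear of the housing. I'll wait for contact.

```bash
python3 -m pendant '{"grip":[-1,-1,-1,-1,-1,-1,-1,-1,-1,-1,-1,-1],"linear":[[0,0,0],[0,0,0],[0,0,0],[0,0,0],[0,0,0],[0,0,0],[0,0,0],[0,0,0],[0,0,0],[0,0,0],[0,0,0],[0,0,0]],"angular":[[0,0,0],[0,0,0],[0,0,0],[0,0,0],[0,0,0],[0,0,0],[0,0,0],[0,0,0],[0,0,0],[0,0,0],[0,0,0],[0,0,0]]}'
python3 -m pendant '{"grip":[-1,-1,-1,-1,-1,-1,-1,-1],"linear":[[0,0,0],[0,0,0],[0,0,0],[0,0,0],[0,0,0],[0,0,0],[0,0,0],[0,0,0]],"angular":[[0,0,0],[0,0,0],[0,0,0],[0,0,0],[0,0,0],[0,0,0],[0,0,0],[0,0,0]]}'
python3 -c "from h2 import *;report()"
python3 -m pendant '{"grip":[-1,-1,-1,-1],"linear":[[0,0,0],[0,0,0],[0,0,0],[0,0,0]],"angular":[[0,0,0],[0,0,0],[0,0,0],[0,0,0]]}'
python3 -c "from h2 import *;report()"
```

```text
t: 9.02
ee_pos: [507.7, -271.6, 170.7]
orientation: [-2.221, -2.222, 0.0]
ft_force: [0.7, 1.0, 1.1]
width: 0.8
grasp_force: 0.0
t: 9.68
ee_pos: [507.7, -271.6, 170.7]
orientation: [-2.221, -2.222, 0.0]
ft_force: [-0.4, -0.4, 0.5]
width: 0.2
grasp_force: 0.0
top 9.683 phi -0.4315 score 19.4
side 9.733 phi -0.4349 score 17.5
tcp [ 507.7 -271.6  170.7] F [-0.83 -0.18  0.1 ]
t: 10.12
ee_pos: [507.7, -271.6, 170.7]
orientation: [-2.221, -2.222, 0.0]
ft_force: [-0.5, 0.3, 0.1]
width: 0.3
grasp_force: 0.0
top 10.117 phi -0.4629 score 21.7
side 10.167 phi -0.4678 score 19.7
tcp [ 507.7 -271.6  170.7] F [-0.42  0.24 -0.59]
```

```bash
python3 -m pendant '{"grip":[-1,-1,-1,-1],"linear":[[0,0,0],[0,0,0],[0,0,0],[0,0,0]],"angular":[[0,0,0],[0,0,0],[0,0,0],[0,0,0]]}'|head -1
python3 -c "from h2 import *;report()"
python3 -m pendant '{"grip":[-1,-1],"linear":[[0,0,0],[0,0,0]],"angular":[[0,0,0],[0,0,0]]}'|head -1
python3 -c "from h2 import *;report()"
```

```text
t: 10.55
top 10.55 phi -0.4921 score 23.4
side 10.6 phi -0.4983 score 22.5
tcp [ 507.8 -271.6  170.7] F [ 0.64 -0.85  0.36]
t: 10.82
top 10.817 phi -0.5068 score 24.1
side 10.867 phi -0.5109 score 23.4
tcp [ 507.8 -271.6  170.7] F [ 0.34  0.23 -0.53]
```

```bash
python3 -m pendant '{"grip":[-1],"linear":[[0,0,0]],"angular":[[0,0,0]]}'|head -1
python3 -c "from h2 import *;report()"
```

```text
t: 11.0
top 11.0 phi -0.5109 score 24.3
side 11.05 phi -0.5143 score 23.9
tcp [ 507.7 -271.6  170.7] F [ 0.98  0.52 -0.64]
```

```bash
python3 -m pendant '{"grip":[-1,-1,-1],"linear":[[-35,19,0],[-30,15,0],[-15,8,0]],"angular":[[0,0,0],[0,0,0],[0,0,0]]}'|head -2
python3 -c "from h2 import *;report()"
python3 -m pendant '{"grip":[-1,-1,-1,-1,-1,-1,-1,-1],"linear":[[0,0,0],[0,0,0],[0,0,0],[0,0,0],[0,0,0],[0,0,0],[0,0,0],[0,0,0]],"angular":[[0,0,0],[0,0,0],[0,0,0],[0,0,0],[0,0,0],[0,0,0],[0,0,0],[0,0,0]]}'|head -1
python3 -c "from h2 import *;report()"
```

```text
t: 11.35
ee_pos: [551.3, -354.4, 171.1]
top 11.35 phi -0.5082 score 11.8
side 11.4 phi -0.5049 score 12.9
tcp [ 550.8 -353.9  170.6] F [-0.54  0.39  0.75]
t: 12.12
top 12.117 phi -0.5066 score 11.9
side 12.167 phi -0.5031 score 13.1
tcp [ 549.8 -351.5  170.7] F [-0.04 -0.72 -0.76]
```

Boom speed is about 0.002 rad/s at -0.505 rad, over the brush. I'll wait.

```bash
for i in 1 2 3 4 ; do :; done
R='' ; python3 -m pendant '{"grip":[-1,-1,-1,-1,-1,-1,-1,-1,-1,-1,-1,-1],"linear":[[0,0,0],[0,0,0],[0,0,0],[0,0,0],[0,0,0],[0,0,0],[0,0,0],[0,0,0],[0,0,0],[0,0,0],[0,0,0],[0,0,0]],"angular":[[0,0,0],[0,0,0],[0,0,0],[0,0,0],[0,0,0],[0,0,0],[0,0,0],[0,0,0],[0,0,0],[0,0,0],[0,0,0],[0,0,0]]}'|head -1
python3 -m pendant '{"grip":[-1,-1,-1,-1,-1,-1,-1,-1,-1,-1,-1,-1],"linear":[[0,0,0],[0,0,0],[0,0,0],[0,0,0],[0,0,0],[0,0,0],[0,0,0],[0,0,0],[0,0,0],[0,0,0],[0,0,0],[0,0,0]],"angular":[[0,0,0],[0,0,0],[0,0,0],[0,0,0],[0,0,0],[0,0,0],[0,0,0],[0,0,0],[0,0,0],[0,0,0],[0,0,0],[0,0,0]]}'|head -1
python3 -m pendant '{"grip":[-1,-1,-1,-1,-1,-1,-1,-1,-1,-1,-1,-1],"linear":[[0,0,0],[0,0,0],[0,0,0],[0,0,0],[0,0,0],[0,0,0],[0,0,0],[0,0,0],[0,0,0],[0,0,0],[0,0,0],[0,0,0]],"angular":[[0,0,0],[0,0,0],[0,0,0],[0,0,0],[0,0,0],[0,0,0],[0,0,0],[0,0,0],[0,0,0],[0,0,0],[0,0,0],[0,0,0]]}'|head -1
python3 -c "from h2 import *;report()
b=angle('side')[3];a=angle('top')[3]
cv2.imwrite('pics/both3.png',cv2.resize(np.hstack([a[180:360,250:500],b[190:370,200:450]]),None,fx=1.6,fy=1.6)[:,:,::-1])"
```

```text
t: 13.22
t: 14.22
t: 15.22
top 15.217 phi -0.5027 score 11.7
side 15.267 phi -0.5011 score 13.1
tcp [ 549.8 -351.6  170.7] F [-0.49 -0.17  0.62]
```

View pics/both3.png

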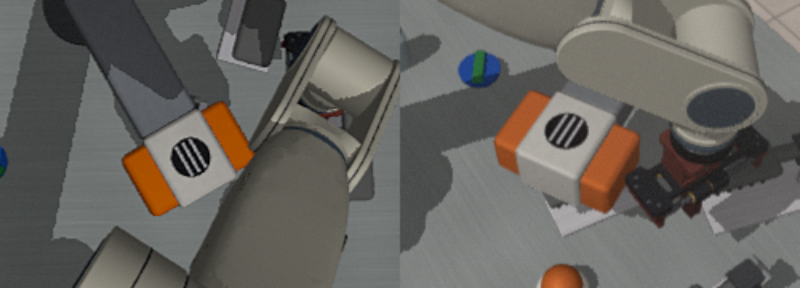

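The vent at (190,157) in the left half sits over the brush, the gripper is clear of the bumper, and the boom barely drifts. I'll wait out the remaining seconds, check, and hand in.

```bash
python3 -m pendant '{"grip":[-1,-1,-1,-1,-1,-1,-1,-1,-1,-1,-1,-1],"linear":[[0,0,0],[0,0,0],[0,0,0],[0,0,0],[0,0,0],[0,0,0],[0,0,0],[0,0,0],[0,0,0],[0,0,0],[0,0,0],[0,0,0]],"angular":[[0,0,0],[0,0,0],[0,0,0],[0,0,0],[0,0,0],[0,0,0],[0,0,0],[0,0,0],[0,0,0],[0,0,0],[0,0,0],[0,0,0]]}'|head -1
python3 -m pendant '{"grip":[-1,-1,-1,-1,-1,-1,-1,-1,-1,-1,-1,-1],"linear":[[0,0,0],[0,0,0],[0,0,0],[0,0,0],[0,0,0],[0,0,0],[0,0,0],[0,0,0],[0,0,0],[0,0,0],[0,0,0],[0,0,0]],"angular":[[0,0,0],[0,0,0],[0,0,0],[0,0,0],[0,0,0],[0,0,0],[0,0,0],[0,0,0],[0,0,0],[0,0,0],[0,0,0],[0,0,0]]}'|head -1
python3 -m pendant '{"grip":[-1,-1,-1,-1,-1,-1,-1,-1,-1,-1,-1,-1],"linear":[[0,0,0],[0,0,0],[0,0,0],[0,0,0],[0,0,0],[0,0,0],[0,0,0],[0,0,0],[0,0,0],[0,0,0],[0,0,0],[0,0,0]],"angular":[[0,0,0],[0,0,0],[0,0,0],[0,0,0],[0,0,0],[0,0,0],[0,0,0],[0,0,0],[0,0,0],[0,0,0],[0,0,0],[0,0,0]]}'|head -1
python3 -m pendant '{"grip":[-1,-1,-1,-1,-1,-1,-1,-1,-1,-1,-1,-1],"linear":[[0,0,0],[0,0,0],[0,0,0],[0,0,0],[0,0,0],[0,0,0],[0,0,0],[0,0,0],[0,0,0],[0,0,0],[0,0,0],[0,0,0]],"angular":[[0,0,0],[0,0,0],[0,0,0],[0,0,0],[0,0,0],[0,0,0],[0,0,0],[0,0,0],[0,0,0],[0,0,0],[0,0,0],[0,0,0]]}'|head -1
python3 -c "from h2 import *;report();print(ctrl.close_job())"
```

```text
t: 16.42
t: 17.42
t: 18.42
t: 19.42
top 19.417 phi -0.5027 score 11.7
side 19.467 phi -0.5013 score 13.1
tcp [ 549.8 -351.6  170.7] F [-0.36 -0.22 -1.47]
the job is handed in; nothing more can be done
None
```

The job is handed in: the nozzle hangs over the smallest stand's brush, about 2 mm off centre across the boom by the top camera (up to about 8 mm by the side camera). The boom stood still and untouched for about 8 s before hand-in.

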